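# Roll the pressing roller home on the pasting slab

## Robot

A 6-joint arm with a two-finger parallel gripper is mounted at the origin on the work surface. World frame = base frame: x ahead of the robot, y to its left, z up, the work surface at z = 0. Lengths are in m, angles in rad, forces in N, time in s.
With the tool pointing down it reaches from about 0.35 to 0.975 m from the base axis. Payload 4.9 kg.
Tool frame: the origin (TCP) lies midway between the tips of the shut fingers; the grasp point (between the pads) lies 19 mm behind it (manip.hold_point_z is the distance from the TCP to the grasp point, in m); z points along the fingers, y is the line along which they close (so a half turn about z gives the same grasp; the last joint's range is limited). The gripper opens to 85 mm and grips with 20 to 120 N. Pads are 22 mm wide; open, the fingers measure 114 mm over their backs; the gripper's body (76 mm by 85 mm) begins 54 mm behind the grasp point. The pads swing forward as they close: fully open they stand 13 mm farther back than shut.
Start: joints at [1.029, 0.053, 1.613, -0, 1.476, -0.119], TCP at [0.256, 0.57, 0.231] pointing down, gripper open.
Joint ranges: [-3.01, 3.01], [-1.01, 2.22], [0.06, 2.58], [-1.02, 4.17], [0.09, 2.62], [-3.14, 3.14]. Speed limits (rad/s): [2.57, 2.57, 3.14, 3.14, 3.14, 3.14].

## Interface

Orientations are given as a unit quaternion [w, x, y, z].
In Python, from plant import manip gives the robot as it stands. The module is installed in compiled form; this text tells all that it offers.
- The arm moves only by the shell command python3 -m jog 'ROWS' [OPENING]. ROWS is JSON, one flat list of numbers, 6 for each row, row after row: the shift along the tool's x, y, z in units of 0.1 m (1.0 is 0.1 m), then the turn, a rotation vector about the tool's x, y, z in units of 180 degrees (1.0 is 180 degrees). A call has 1 to 8 rows; each row is the pose to reach, as a shift and turn from the pose commanded when the call began, along the tool's axes at that moment, turning the shorter way round; what a row does not reach only later rows make up. A row lasts 1/8 s, in which the tool goes at most 62.5 mm and 10.7 degrees, less where a joint would pass 70% of its speed; a pose out of reach is approached as far as the arm can. A call with a number of a shift or a turn outside -1 to 1 is refused whole. A call with a gripper value outside its range is refused whole. OPENING is the finger opening in mm, from 0 to 85.4, set as the call begins (- or left out, the last holds). The fingers move at their own pace and stop on an object; the grip force is fixed at half the most. Time passes only in rows, so rows that repeat a pose let the fingers close. It gives the time, the measured TCP pose, the force, the opening and the grip force at its end, in the units of the state.
- manip.state(): the state, without advancing time (a new reading comes with each control period).
- manip.grab_frame(name): name is "side" or "top" or "wrist"; returns a dict with "img" (480x640x3 uint8, blue, green, red), "z_map" (480x640 float32, m along the optical axis (not along the pixel's ray), 0 where there is no reading), "fx", "fy", "cx", "cy" (pixels), "xyz" and "attitude" of the camera in the world; the wrist camera has in their place "T_tool_cam" (4x4, takes a point from camera to tool coordinates, whose origin is the TCP and whose axes are the flange's). Camera axes: x right, y up, looking along -z (the intrinsics and any distortion apply to the point x, -y, -z); pixel columns grow to the right and rows downward; lengths in m; the calibration is good to about 2 mm. A picture is of the moment at which its call begins: read the wrist's pose just before it.
- manip.job_done(): hands the job in; it is judged then, once.
The state is a dict: "time": time; "joint_pos": joint angles; "joint_vel": joint speeds; "joint_efforts": joint torques, N m; "tool_pos": TCP position; "tool_rot": TCP orientation; "contact_force": force on the tool from outside, world axes, zero at the start; "ft_torque": the same for the moment, N m; "gripper_width": opening from 0.0 (shut) to 1.0 (fully open); "grasp_force": force on a finger pad.
Only numpy, scipy, OpenCV 4.12 (cv2) and the standard library are available. Lean on these libraries where they do the work, as an engineer would, in place of code of your own. Each camera call takes 0.05 s, during which the arm holds its last target. There are 200 camera calls.

## Task

Put the steel pressing roller away in its rest: push its side to roll it along the marble slab, over the low half-round strip, without lifting it off the slab or knocking it against the two rubber buffers of the sprung stop. Roll it on until it bears on them and press it there with a light, steady push of about 6 N for a full second, never over 12 N on the stop, then ease off slowly so that it stays lying home between strip and stop, square to the rest. Leave the other things on the slab where they are.

Things in the scene. Friction and masses are not known exactly. Their poses are not given: they have to be found in the camera images.
- roller_center (a point): Centre of the loose polished steel roller (friction about 0.3), a smooth tube 40 mm in diameter, 140 mm long, about 0.55 kg, lying on the slab. x runs along the roller; y and z turn as it rolls. It starts 90 to 150 mm from home on the open side of the rest, nearly parallel to it and opposite its middle. Left alone it coasts a few mm only.
- rest: Fixed roller rest. Origin on the slab's top (20 mm above the table), 11 mm past the strip's middle, where the roller's axis lies just after it has dropped over the strip; x points in the rolling direction (to the stop), y along the homed roller, z up. Aluminium side rails 8 mm high, inner faces y = +-86 mm, x = -15 to 86 mm; wooden block 34 mm high behind the stop, x = 62 to 86 mm.
- ridge (a point): Middle of the top of the rest's half-round aluminium strip, along the rest's y at x = -11 mm, 2 mm above the slab, 9 mm wide. The roller must be pushed up over it (roughly 3 to 12 N) and drops 2 mm on the far side. Home is between strip and stop with the axis at x = 0 to 17 mm of the rest, wherever the buffers are; the strip keeps the roller from rolling back.
- stop: Dark steel bar 150 mm long, 11 to 29 mm above the slab, front at x = 44 mm of the rest, with two black rubber buffers 45 mm either side of the middle, tips at x = 20 to 36 mm: they are screwed out differently each time, both alike, and this is not measured. Gives way along x on stiff springs, about 1 mm for 5 N: find it and judge by force. Origin: the rest's when not pressed.
- pot: Bystander: white open plastic pot, 70 mm across the rim, 45 mm high, standing behind the rest; origin at the centre of its underside.
- weight: Bystander: dark steel block, 60 x 40 x 35 mm high, beside the work on the far side from the robot; origin at the centre of its underside.
- strip: Bystander: thin tan strip with two holes, 100 x 24 x 4 mm, lying beside the work on the far side from the robot; origin at the centre of its underside, x along its length.
Things that resemble listed ones, but are neither listed nor needed, are in the scene too. What is meant by the part that bears roller_center is not purple or red, and is the larger of those in its own colour.

How it is judged:
On the way, in this order (a step that is already met when the one before it is completed fails the run):
1. the roller has been rolled (turned by nearly half a turn about its own axis), not dragged (angle between roller_center's own z axis and vertical above 2.3 rad).
2. with the roller home and bearing on the stop, the robot presses it with about 6 N (3.5 to 8.5 N) for half a second (x of roller_center in the frame of rest above -0.003 m and contact force between roller and stop above 1 N and contact force between the fingers and roller between 3.5 and 8.5 N), for 0.5 s.
At the end, for the whole second after the job is handed in: The roller lies on the slab between strip and stop, its centre 3 mm short of to 19 mm past the rest's origin along the rolling direction and within 16 mm of the middle of the rest sideways, within 0.04 rad of square, at rest (x of roller_center in the frame of rest between -0.003 and 0.019 m and y of roller_center in the frame of rest between -0.016 and 0.016 m and z of roller_center in the frame of rest below 0.0225 m and angle between the x axis of roller_center and the y axis of rest, either way round below 0.04 rad and linear speed of roller below 0.01 m/s); the robot touches nothing.
It fails at once if the roller is pressed or knocked against the stop with more than 12 N (contact force between roller and stop above 12 N).
It fails at once if the robot pushes the roller with more than 25 N (contact force between the fingers and roller above 25 N).
It fails at once if the roller is lifted off the slab (z of roller_center in the frame of rest above 0.028 m).
It fails at once if the pot, the weight or the strip is shifted by more than 12 mm (distance of any of pot, weight, strip from where it was at the start of the episode above 0.012 m).
It also fails if it takes over 72 s, if anything falls off the work surface, if the arm or the gripper's body presses on something with over 40 N, if the wrist force passes 120 N, or if a joint passes its speed limit or range.

## Working session

There is one attempt and no reset: what is moved stays moved. The work goes in short steps, Python scripts to look and compute and a shell command to move; the robot and the scene stay as the last step left them, time stands still between calls to the robot, and variables do not carry over. Pictures are saved under pics/ and viewed, at most 10 in all, crops included, and the job is handed in when it is done.

```bash
mkdir -p pics; cat > h.py <<'E'
import numpy as np, cv2
from plant import manip
from scipy.spatial.transform import Rotation as R
def rot(q): return R.from_quat([q[1],q[2],q[3],q[0]]).as_matrix()
def cam(f,st=None):
    if 'T_tool_cam' in f:
        T=np.array(f['T_tool_cam']);A=rot(st['tool_rot']);return A@T[:3,:3],A@T[:3,3]+np.array(st['tool_pos'])
    return rot(f['attitude']),np.array(f['xyz'])
def plane(f,uv,z,st=None):
    A,o=cam(f,st);uv=np.atleast_2d(uv).astype(float)
    d=np.c_[(uv[:,0]-f['cx'])/f['fx'],-(uv[:,1]-f['cy'])/f['fy'],-np.ones(len(uv))]@A.T
    return o+d*((z-o[2])/d[:,2])[:,None]
def depth(f,st=None):
    A,o=cam(f,st);v,u=np.mgrid[:480,:640];Z=f['z_map']
    p=np.stack([(u-f['cx'])/f['fx']*Z,-(v-f['cy'])/f['fy']*Z,-Z],-1)
    return p@A.T+o
E
python3 - <<'E'
from h import *
import pickle
print(manip.state())
for n in ['top','side','wrist']:
    s=manip.state();f=manip.grab_frame(n);cv2.imwrite(f'pics/{n}0.png',f['img'])
    pickle.dump((s,f),open(n+'0.pkl','wb'));print(n,[k for k in f],f['fx'],f.get('xyz'))
E
```

```text
{'time': 0.0, 'joint_pos': array([ 1.02896745e+00,  5.33611178e-02,  1.61429145e+00, -1.01913462e-05,
        1.47596066e+00, -1.19018515e-01]), 'joint_vel': array([ 1.11952681e-03, -1.82084906e-05,  3.30048954e-04,  2.64111094e-04,
        1.25987693e-03,  1.81302374e-03]), 'joint_efforts': array([-1.17653258e-04, -3.93684053e+01, -3.70173526e+01, -2.41246507e-04,
        7.21282893e-03, -3.72272530e-05]), 'tool_pos': array([0.25614832, 0.5694288 , 0.23006188]), 'tool_rot': array([-3.22984071e-04,  2.09833421e-01,  9.77736628e-01, -9.57282858e-04]), 'contact_force': array([-0.47438514, -0.62698765,  0.26721992]), 'ft_torque': array([-0.03849492,  0.05427008, -0.00126173]), 'grasp_force': 0.0, 'gripper_width': 0.9963021727694771}
top ['img', 'z_map', 'fx', 'fy', 'cx', 'cy', 'xyz', 'attitude'] 546.33145829031 [ 0.36411023 -0.07454829  1.36728134]
side ['img', 'z_map', 'fx', 'fy', 'cx', 'cy', 'xyz', 'attitude'] 518.9284245778517 [ 0.15167709 -0.87761987  0.83486908]
wrist ['img', 'z_map', 'fx', 'fy', 'cx', 'cy', 'T_tool_cam'] 423.186150363884 None
```

View pics/top0.png

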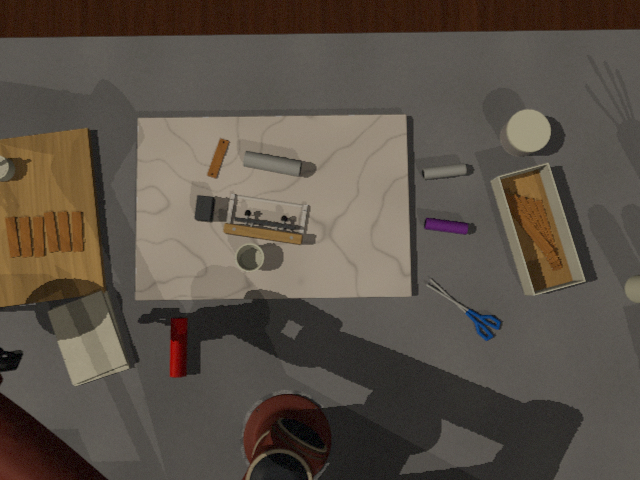

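View pics/side0.png

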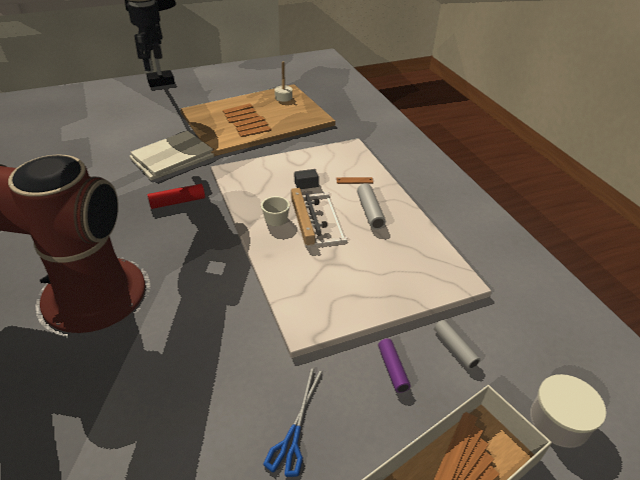

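The top view shows four cylinders that could be the roller: large grey at (273,163), smaller grey at (444,172), purple at (446,226) and red at (179,347). By the description it is the large grey one at (273,163). The rest has its strip at about y=200 px, rails at x≈233 and 306, and its wooden block at (263,233). The push is therefore towards the robot.

```bash
python3 - <<'E'
from h import *
import pickle
s,f=pickle.load(open('top0.pkl','rb'))
P=depth(f);im=f['img'];hsv=cv2.cvtColor(im,cv2.COLOR_BGR2HSV)
print('slab z',np.median(P[260:280,300:390,2]), plane(f,[[137,117],[407,115]],.02))
def blob(m,x0,x1,y0,y1):
    q=np.zeros((480,640),np.uint8);q[y0:y1,x0:x1]=m[y0:y1,x0:x1]
    n,l,st,c=cv2.connectedComponentsWithStats(q);k=1+np.argmax(st[1:,4]);return l==k
def rect(n,b,z):
    v,u=np.nonzero(b);w=plane(f,np.c_[u,v],z)[:,:2].astype(np.float32);r=cv2.minAreaRect(w*1000);print(n,r,b.sum(),np.median(P[b],0), 'maxz',np.percentile(P[b][:,2],95));return w
H=P[...,2]
b=blob(((H>.035)).astype(np.uint8),235,312,140,182);rect('roller',b,.04)
b=blob(((hsv[...,1]>90)&(H>.04)).astype(np.uint8),215,312,215,250);rect('block',b,.054)
b=blob((H>.045).astype(np.uint8),190,218,190,225);rect('weight',b,.055)
b=blob((H>.05).astype(np.uint8),232,270,244,275);rect('pot',b,.065)
b=blob((hsv[...,1]>90).astype(np.uint8),200,232,135,182);rect('strip',b,.024)
c=im[110:290,180:340];cv2.imwrite('pics/crop.png',cv2.resize(c,None,fx=3.3,fy=3.3,interpolation=cv2.INTER_CUBIC))
E
```

```text
slab z 0.01993689421141176 [[ 0.80256635  0.36910432  0.02      ]
 [ 0.79899247 -0.31267877  0.02      ]]
roller ((674.711181640625, 27.408397674560547), (143.53758239746094, 40.35096740722656), 78.56978607177734) 930 [0.67077635 0.02619182 0.05639728] maxz 0.06250789697017385
block ((500.0166015625, 50.375274658203125), (190.96365356445312, 25.6663875579834), 80.78628540039062) 786 [0.49966701 0.04949121 0.05354588] maxz 0.05794015333596064
weight ((563.409912109375, 192.06800842285156), (41.27899932861328, 60.534114837646484), 83.25807189941406) 421 [0.56338053 0.19209544 0.05427033] maxz 0.05904043824607297
pot ((441.1099853515625, 79.75582885742188), (66.93858337402344, 64.501708984375), 89.23857879638672) 216 [0.44450789 0.08864086 0.06294098] maxz 0.06831649813548951
strip ((694.11572265625, 164.7342987060547), (24.698198318481445, 100.69813537597656), 70.7413101196289) 390 [0.69361719 0.16407332 0.02400187] maxz 0.029000921871442962
```

View pics/crop.png

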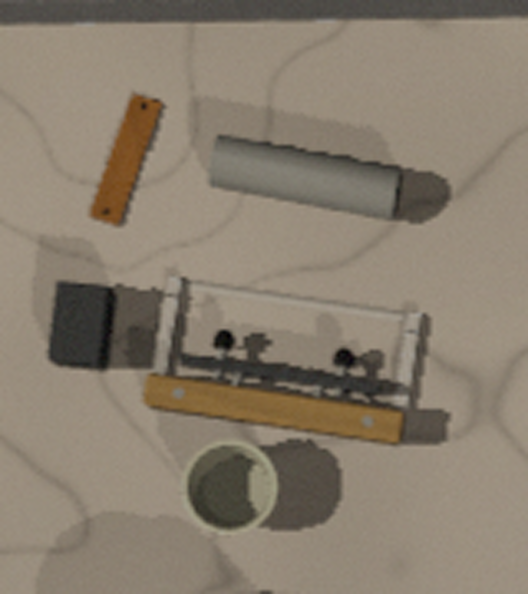

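The crop confirms the choice: the large grey roller lies square-on in front of the rest's open side, and the rails, strip, stop with two buffers, pot, weight and tan strip match their descriptions. The sizes and heights check out too (143x40, block 191x26 mm).

From the block, the rest origin is about (0.573, 0.0385) and its x axis points at 170.8°. The roller is at rest x≈-102 mm, y≈-5 mm. I'll push with the open gripper, both fingers along the roller, which keeps it square. I'll turn first so that tool x equals rest x, then travel.

```bash
python3 -m jog '[0,0,0,0,0,-0.083, 0,0,0,0,0,-0.083, 0,0,0,0,0,-0.083]' 85
for i in 1; do python3 -m jog '[-0.93,-0.79,0,0,0,0, -0.93,-0.79,0,0,0,0, -0.93,-0.79,0,0,0,0]'
python3 -m jog '[-0.93,-0.79,0,0,0,0, -0.93,-0.79,0,0,0,0, -0.93,-0.79,0,0,0,0]'
python3 -m jog '[-0.93,-0.79,0,0,0,0, -0.93,-0.79,0,0,0,0, -0.93,-0.79,0,0,0,0]'
python3 -m jog '[-0.93,-0.79,0,0,0,0, -0.93,-0.79,0,0,0,0, -0.93,-0.79,0,0,0,0]'
python3 -m jog '[-0.93,-0.79,0,0,0,0, -0.93,-0.79,0,0,0,0, -0.93,-0.79,0,0,0,0, -0.93,-0.79,0,0,0,0]'; done
python3 - <<'E'
from h import *
import pickle
s=manip.state();f=manip.grab_frame('wrist');cv2.imwrite('pics/w1.png',f['img']);pickle.dump((s,f),open('w1.pkl','wb'))
print(s['tool_pos'],rot(s['tool_rot']),s['contact_force'],s['time'],s['gripper_width'])
E
```

```text
time: 0.52
tool_pos: [0.2563, 0.5698, 0.2308]
tool_rot: [-0.0, 0.081, 0.997, -0.0]
contact_force: [-0.9, 0.3, -0.9]
gripper_width: 0.996
grasp_force: 0.0
time: 0.9
tool_pos: [0.3376, 0.4745, 0.2312]
tool_rot: [0.0, 0.084, 0.996, -0.0]
contact_force: [-0.2, 0.4, 0.1]
gripper_width: 0.993
grasp_force: 0.0
time: 1.27
tool_pos: [0.4162, 0.3822, 0.2312]
tool_rot: [0.0, 0.084, 0.996, -0.0]
contact_force: [-0.1, 0.8, -0.3]
gripper_width: 0.996
grasp_force: 0.0
time: 1.65
tool_pos: [0.4948, 0.2899, 0.2312]
tool_rot: [-0.0, 0.083, 0.997, 0.0]
contact_force: [-1.2, 1.0, 0.3]
gripper_width: 0.997
grasp_force: 0.0
time: 2.02
tool_pos: [0.5736, 0.1975, 0.231]
tool_rot: [-0.0, 0.082, 0.997, 0.0]
contact_force: [-0.9, 0.4, -0.6]
gripper_width: 0.995
grasp_force: 0.0
time: 2.52
tool_pos: [0.6508, 0.1074, 0.2309]
tool_rot: [-0.001, 0.08, 0.997, 0.0]
contact_force: [0.4, 0.8, -0.2]
gripper_width: 0.996
grasp_force: 0.0
[0.65080796 0.10744134 0.23094672] [[-9.87168554e-01  1.59677301e-01 -1.18513824e-03]
 [ 1.59676039e-01  9.87168865e-01  1.09325933e-03]
 [ 1.34450027e-03  8.89993051e-04 -9.99998700e-01]] [ 0.37105372  0.82459306 -0.24400312] 2.525 0.9960979701013465
```

View pics/w1.png

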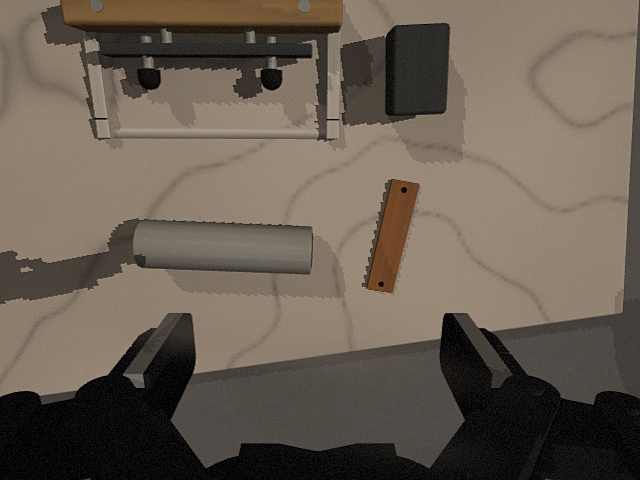

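The wrist view shows the strip ridge running flat from (107,133) to (327,133), the buffers' tips at (149,89) and (271,88), the roller spanning (135..312, 220..272), and the finger tips at (190,320) and (445,320). I'll measure these.

```bash
python3 - <<'E'
from h import *
import pickle
s,f=pickle.load(open('w1.pkl','rb'))
A=rot(s['tool_rot']);t=np.array(s['tool_pos'])
def tl(p): return ((p-t)@A*1000).round(1)
print('ridge',tl(plane(f,[[107,133],[327,133]],.022,s)))
print('rails inner',tl(plane(f,[[106,117],[329,117]],.028,s)))
print('buffers',tl(plane(f,[[149,90],[271,89]],.04,s)))
hsv=cv2.cvtColor(f['img'],cv2.COLOR_BGR2HSV);P=depth(f,s)
m=((P[...,2]>.035)&(P[...,2]<.07)).astype(np.uint8);m[:210]=0;m[280:]=0;m[:,330:]=0
v,u=np.nonzero(m);w=tl(plane(f,np.c_[u,v],.045,s))[:,:2].astype(np.float32)
print('roller',cv2.minAreaRect(w), tl(P[m>0]).mean(0))
top=(P[...,2]>.057)&(m>0);q=tl(P[top]);print('crest line fit x=a*y+b',np.polyfit(q[:,1],q[:,0],1))
E
```

```text
ridge [[  56.2 -170.   208.9]
 [  56.3    7.8  209. ]]
rails inner [[  68.8 -166.1  202.9]
 [  68.8    9.2  203. ]]
buffers [[  88.3 -125.5  191. ]
 [  89.   -34.5  191. ]]
roller ((-33.22078323364258, -77.53834533691406), (41.4982795715332, 146.84153747558594), 2.4100160598754883) [-29.41780838 -74.25135358 175.12541196]
crest line fit x=a*y+b [ -0.04027852 -36.29318405]
```

Measured: the ridge is square to the tool, at tool x = 56 mm, so the rest origin is at 67 mm and its middle at y ≈ -79 mm. The roller is at (-33, -77) mm, skewed 2.4°. The buffer tips are at about rest x = 21 mm, so contact comes almost at the drop. Next I go behind the roller and descend.

```bash
python3 -m jog '[-0.9,-0.78,0,0,0,0, -0.9,-0.78,0,0,0,0, -0.9,-0.78,0,0,0,0, -0.9,-0.78,0,0,0,0]' | head -2
python3 -m jog '[0,0,0.5,0,0,0, 0,0,1,0,0,0, 0,0,1,0,0,0]' | head -2
python3 -m jog '[0,0,0.4,0,0,0, 0,0,0.8,0,0,0, 0,0,1,0,0,0, 0,0,1,0,0,0]'
python3 -m jog '[0,0,0.05,0,0,0, 0,0,0.1,0,0,0, 0,0,0.1,0,0,0]'
python3 - <<'E'
from h import *
import pickle
f=manip.grab_frame('side');cv2.imwrite('pics/s1.png',cv2.resize(f['img'][130:290,250:450],None,fx=3,fy=3))
s=manip.state();A=rot(s['tool_rot']);print(s['tool_pos'],A[:,0])
E
```

```text
time: 3.08
tool_pos: [0.7272, 0.0156, 0.2312]
time: 3.45
tool_pos: [0.7233, 0.0162, 0.1255]
time: 3.95
tool_pos: [0.7275, 0.0143, 0.0314]
tool_rot: [-0.001, 0.081, 0.997, 0.0]
contact_force: [-0.2, 0.2, 0.0]
gripper_width: 1.001
grasp_force: 0.0
time: 4.32
tool_pos: [0.728, 0.0135, 0.0217]
tool_rot: [0.0, 0.081, 0.997, -0.0]
contact_force: [0.5, -0.5, -0.5]
gripper_width: 0.999
grasp_force: 0.0
[0.72803931 0.01353518 0.02169054] [-9.86876936e-01  1.61473634e-01 -4.23280033e-04]
```

View pics/s1.png

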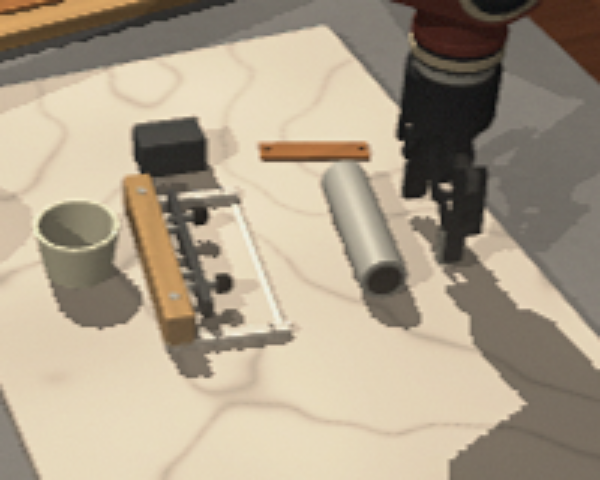

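The side view shows both fingers lowered behind the roller, about (440-480,200) in the crop, clear of it and of the tan strip. Now I close up gently and roll.

```bash
python3 -m jog '[0.06,0,0,0,0,0, 0.12,0,0,0,0,0, 0.16,0,0,0,0,0, 0.18,0,0,0,0,0, 0.2,0,0,0,0,0, 0.2,0,0,0,0,0]' 
python3 -m jog '[0.01,0,0,0,0,0, 0.02,0,0,0,0,0, 0.03,0,0,0,0,0, 0.04,0,0,0,0,0, 0.05,0,0,0,0,0, 0.06,0,0,0,0,0, 0.07,0,0,0,0,0, 0.08,0,0,0,0,0]' 
python3 -m jog '[0.015,0,0,0,0,0, 0.03,0,0,0,0,0, 0.045,0,0,0,0,0, 0.06,0,0,0,0,0, 0.075,0,0,0,0,0, 0.09,0,0,0,0,0, 0.105,0,0,0,0,0, 0.12,0,0,0,0,0]' 
python3 -m jog '[0.015,0,0,0,0,0, 0.03,0,0,0,0,0, 0.045,0,0,0,0,0, 0.06,0,0,0,0,0, 0.075,0,0,0,0,0, 0.09,0,0,0,0,0, 0.105,0,0,0,0,0, 0.12,0,0,0,0,0]' 
cat > look.py <<'E'
from h import *
import sys
s=manip.state();f=manip.grab_frame('wrist');cv2.imwrite('pics/'+sys.argv[1]+'.png',f['img'])
P=depth(f,s);O=np.array([.5717,.0397,.02]);X=np.array([-.9872,.1597,0]);Y=np.array([-.1597,-.9872,0])
q=(P-O)*1000;x=q@X;y=q@Y;z=q[...,2]
m=(z>36)&(z<44)&(abs(y)<85)&(x<35)&(f['z_map']>0);m[330:]=0
n,l,st,c=cv2.connectedComponentsWithStats(m.astype(np.uint8));k=1+np.argmax(st[1:,4]);m=l==k
k,b=np.polyfit(y[m],x[m],1);print('roller crest x at y0',round(b,1),'skew',round(k,4),'y',y[m].min().round(1),y[m].max().round(1),'px',m.sum(),'crest z',np.percentile(z[m],90).round(1))
t=(np.array(s['tool_pos'])-O)*1000;F=np.array(s['contact_force']);print('tool rest',(t@X).round(2),(t@Y).round(2),t[2].round(2),'Fx',(F@X).round(2),'time',s['time'])
E
python3 look.py w2
```

```text
time: 5.12
tool_pos: [0.708, 0.0168, 0.0213]
tool_rot: [-0.0, 0.081, 0.997, -0.0]
contact_force: [1.4, -0.7, -0.3]
gripper_width: 0.994
grasp_force: 0.0
time: 6.12
tool_pos: [0.7002, 0.0182, 0.0213]
tool_rot: [0.0, 0.081, 0.997, 0.0]
contact_force: [0.2, -0.3, 0.2]
gripper_width: 0.993
grasp_force: 0.1
time: 7.12
tool_pos: [0.6883, 0.0201, 0.0213]
tool_rot: [0.0, 0.081, 0.997, -0.0]
contact_force: [0.9, -1.1, -0.7]
gripper_width: 0.996
grasp_force: 0.1
time: 8.12
tool_pos: [0.6764, 0.022, 0.0213]
tool_rot: [0.0, 0.081, 0.997, -0.0]
contact_force: [0.9, 0.2, -0.1]
gripper_width: 0.998
grasp_force: 0.1
roller crest x at y0 -72.5 skew 0.0416 y -76.7 64.0 px 43275 crest z 40.6
tool rest -106.23 0.74 1.34 Fx -0.9 time 8.125
```

View pics/w2.png

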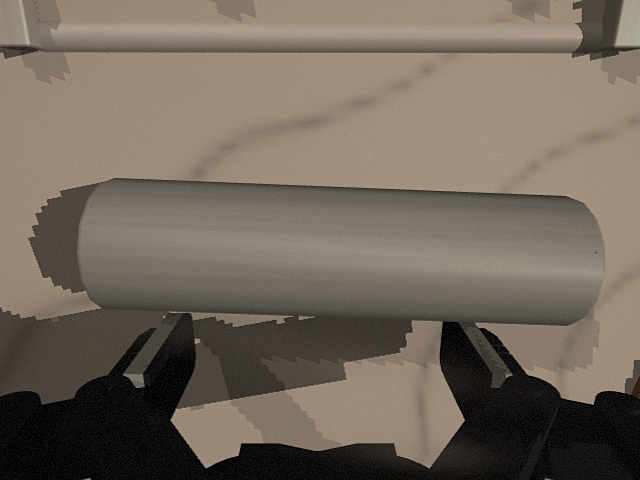

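The roller is ahead of the fingers, still skewed 0.04 rad, with only the right finger touching (445,320), and its crest is at x=-72 mm. I'll roll on to the strip, which should square it against both fingers.

```bash
python3 -m jog '[0.015,0,0,0,0,0, 0.03,0,0,0,0,0, 0.045,0,0,0,0,0, 0.06,0,0,0,0,0, 0.075,0,0,0,0,0, 0.09,0,0,0,0,0, 0.105,0,0,0,0,0, 0.12,0,0,0,0,0]' |head -4
python3 -m jog '[0.015,0,0,0,0,0, 0.03,0,0,0,0,0, 0.045,0,0,0,0,0, 0.06,0,0,0,0,0, 0.075,0,0,0,0,0, 0.09,0,0,0,0,0, 0.105,0,0,0,0,0, 0.12,0,0,0,0,0]'  |head -4
python3 -m jog '[0.015,0,0,0,0,0, 0.03,0,0,0,0,0, 0.045,0,0,0,0,0, 0.06,0,0,0,0,0, 0.075,0,0,0,0,0, 0.09,0,0,0,0,0, 0.105,0,0,0,0,0, 0.12,0,0,0,0,0]'  |head -4
python3 look.py w3
```

```text
time: 9.18
tool_pos: [0.6646, 0.024, 0.0213]
tool_rot: [-0.0, 0.081, 0.997, 0.0]
contact_force: [0.9, 0.4, -0.2]
time: 10.18
tool_pos: [0.6528, 0.0259, 0.0213]
tool_rot: [0.0, 0.081, 0.997, -0.0]
contact_force: [0.2, -0.1, -0.8]
time: 11.18
tool_pos: [0.6409, 0.0278, 0.0213]
tool_rot: [-0.0, 0.081, 0.997, 0.0]
contact_force: [-0.1, 0.5, -0.1]
roller crest x at y0 -36.5 skew 0.0412 y -78.1 62.6 px 42411 crest z 40.5
tool rest -70.21 0.66 1.3 Fx 0.23 time 11.175
```

```bash
python3 -m jog '[0.01,0,0,0,0,0, 0.02,0,0,0,0,0, 0.03,0,0,0,0,0, 0.04,0,0,0,0,0, 0.05,0,0,0,0,0, 0.06,0,0,0,0,0, 0.07,0,0,0,0,0, 0.08,0,0,0,0,0]' |head -4
python3 look.py w4
python3 -m jog '[0.005,0,0,0,0,0, 0.01,0,0,0,0,0, 0.015,0,0,0,0,0, 0.02,0,0,0,0,0, 0.025,0,0,0,0,0, 0.03,0,0,0,0,0, 0.035,0,0,0,0,0, 0.04,0,0,0,0,0]' |head -4
python3 look.py w5
python3 -m jog '[0.005,0,0,0,0,0, 0.01,0,0,0,0,0, 0.015,0,0,0,0,0, 0.02,0,0,0,0,0, 0.025,0,0,0,0,0, 0.03,0,0,0,0,0, 0.035,0,0,0,0,0, 0.04,0,0,0,0,0]' |head -4
python3 look.py w6
```

```text
time: 12.22
tool_pos: [0.633, 0.0291, 0.0213]
tool_rot: [0.0, 0.081, 0.997, -0.0]
contact_force: [-0.2, -0.6, -1.2]
roller crest x at y0 -28.5 skew 0.0411 y -78.7 62.2 px 42798 crest z 40.5
tool rest -62.25 0.68 1.31 Fx 0.06 time 12.225
time: 13.28
tool_pos: [0.6291, 0.0297, 0.0213]
tool_rot: [-0.0, 0.081, 0.997, -0.0]
contact_force: [-0.1, -0.2, 1.0]
roller crest x at y0 -24.4 skew 0.0415 y -78.8 62.0 px 43293 crest z 40.5
tool rest -58.28 0.66 1.29 Fx 0.07 time 13.275
time: 14.32
tool_pos: [0.6252, 0.0304, 0.0213]
tool_rot: [0.0, 0.081, 0.997, -0.0]
contact_force: [0.7, -0.2, 0.2]
roller crest x at y0 -20.6 skew 0.0414 y -78.8 61.8 px 42769 crest z 40.5
tool rest -54.33 0.67 1.34 Fx -0.7 time 14.325
```

```bash
python3 -m jog '[0.005,0,0,0,0,0, 0.01,0,0,0,0,0, 0.015,0,0,0,0,0, 0.02,0,0,0,0,0, 0.025,0,0,0,0,0, 0.025,0,0,0,0,0]' |head -4
python3 look.py w7
python3 -m jog '[0.005,0,0,0,0,0, 0.01,0,0,0,0,0, 0.015,0,0,0,0,0, 0.02,0,0,0,0,0, 0.02,0,0,0,0,0]' |head -4
python3 look.py w8
```

```text
time: 15.12
tool_pos: [0.6227, 0.0308, 0.0213]
tool_rot: [-0.0, 0.081, 0.997, 0.0]
contact_force: [2.0, 0.1, 0.1]
roller crest x at y0 -19.1 skew 0.0213 y -79.1 61.5 px 42700 crest z 40.5
tool rest -51.76 0.63 1.29 Fx -1.92 time 15.125
time: 15.8
tool_pos: [0.6211, 0.0312, 0.0216]
tool_rot: [0.0, 0.081, 0.997, 0.0]
contact_force: [2.3, 1.9, 0.6]
roller crest x at y0 -18.2 skew 0.0095 y -79.3 61.8 px 42590 crest z 40.6
tool rest -50.16 0.54 1.59 Fx -1.94 time 15.8
```

The strip is squaring the roller as hoped. I'll climb slowly so no energy is stored at the crest.

```bash
python3 -m jog '[0.003,0,0,0,0,0, 0.006,0,0,0,0,0, 0.009,0,0,0,0,0, 0.012,0,0,0,0,0, 0.015,0,0,0,0,0, 0.018,0,0,0,0,0, 0.02,0,0,0,0,0, 0.02,0,0,0,0,0]' |head -4
python3 look.py w9
python3 -m jog '[0.003,0,0,0,0,0, 0.006,0,0,0,0,0, 0.009,0,0,0,0,0, 0.012,0,0,0,0,0, 0.015,0,0,0,0,0, 0.018,0,0,0,0,0, 0.02,0,0,0,0,0, 0.02,0,0,0,0,0]' |head -4
python3 look.py w10
```

```text
time: 16.85
tool_pos: [0.6201, 0.0314, 0.0223]
tool_rot: [0.002, 0.081, 0.997, 0.0]
contact_force: [6.4, 0.9, 2.3]
roller crest x at y0 -17.3 skew 0.0055 y -79.2 61.5 px 42999 crest z 40.7
tool rest -49.11 0.49 2.28 Fx -6.21 time 16.85
time: 17.9
tool_pos: [0.6193, 0.0315, 0.0232]
tool_rot: [0.003, 0.081, 0.997, 0.0]
contact_force: [7.0, 0.3, 4.5]
roller crest x at y0 -16.3 skew 0.0046 y -79.1 61.6 px 43258 crest z 41.0
tool rest -48.26 0.52 3.2 Fx -6.9 time 17.9
```

```bash
python3 -m jog '[0.002,0,0,0,0,0, 0.004,0,0,0,0,0, 0.006,0,0,0,0,0, 0.008,0,0,0,0,0, 0.01,0,0,0,0,0, 0.012,0,0,0,0,0, 0.014,0,0,0,0,0, 0.015,0,0,0,0,0]' |head -4
python3 look.py w11
python3 -m jog '[0.002,0,0,0,0,0, 0.004,0,0,0,0,0, 0.006,0,0,0,0,0, 0.008,0,0,0,0,0, 0.01,0,0,0,0,0, 0.012,0,0,0,0,0, 0.014,0,0,0,0,0, 0.015,0,0,0,0,0]' |head -4
python3 look.py w12
```

```text
time: 18.95
tool_pos: [0.6172, 0.0315, 0.023]
tool_rot: [0.002, 0.081, 0.997, -0.0]
contact_force: [3.9, -0.4, 2.5]
roller crest x at y0 -13.8 skew 0.0036 y -79.0 61.4 px 45838 crest z 41.6
tool rest -46.21 0.8 2.96 Fx -3.89 time 18.95
time: 20.0
tool_pos: [0.6139, 0.0322, 0.0214]
tool_rot: [0.0, 0.081, 0.997, -0.0]
contact_force: [-0.1, -0.2, 0.2]
roller crest x at y0 -10.2 skew 0.0058 y -79.4 61.5 px 50242 crest z 42.1
tool rest -42.86 0.62 1.35 Fx 0.05 time 20.0
```

```bash
python3 -m jog '[0.0015,0,0,0,0,0, 0.003,0,0,0,0,0, 0.0045,0,0,0,0,0, 0.006,0,0,0,0,0, 0.0075,0,0,0,0,0, 0.009,0,0,0,0,0, 0.01,0,0,0,0,0]' |head -4
python3 look.py w13
```

```text
time: 20.92
tool_pos: [0.6126, 0.0324, 0.0211]
tool_rot: [-0.0, 0.081, 0.997, -0.0]
contact_force: [-0.0, 0.8, 0.4]
roller crest x at y0 -8.9 skew 0.0047 y -79.6 61.9 px 49948 crest z 42.2
tool rest -41.56 0.65 1.12 Fx 0.14 time 20.925
```

```bash
python3 -m jog '[0.0015,0,0,0,0,0, 0.003,0,0,0,0,0, 0.0045,0,0,0,0,0, 0.006,0,0,0,0,0, 0.0075,0,0,0,0,0, 0.009,0,0,0,0,0, 0.01,0,0,0,0,0]' |head -4
python3 look.py w14
```

```text
time: 21.85
tool_pos: [0.6117, 0.0325, 0.0212]
tool_rot: [-0.0, 0.081, 0.997, -0.0]
contact_force: [0.0, -0.7, 0.7]
roller crest x at y0 -8.0 skew 0.0047 y -79.1 61.4 px 49463 crest z 42.2
tool rest -40.66 0.67 1.18 Fx -0.14 time 21.85
```

```bash
python3 -m jog '[0.0015,0,0,0,0,0, 0.003,0,0,0,0,0, 0.0045,0,0,0,0,0, 0.006,0,0,0,0,0, 0.0075,0,0,0,0,0, 0.009,0,0,0,0,0, 0.01,0,0,0,0,0]' |head -4
python3 look.py w15
```

```text
time: 22.78
tool_pos: [0.6109, 0.0327, 0.0213]
tool_rot: [0.0, 0.081, 0.997, -0.0]
contact_force: [-0.4, 0.1, 1.1]
roller crest x at y0 0.9 skew 0.0034 y -79.1 61.5 px 45780 crest z 40.6
tool rest -39.84 0.62 1.34 Fx 0.39 time 22.775
```

View pics/w15.png

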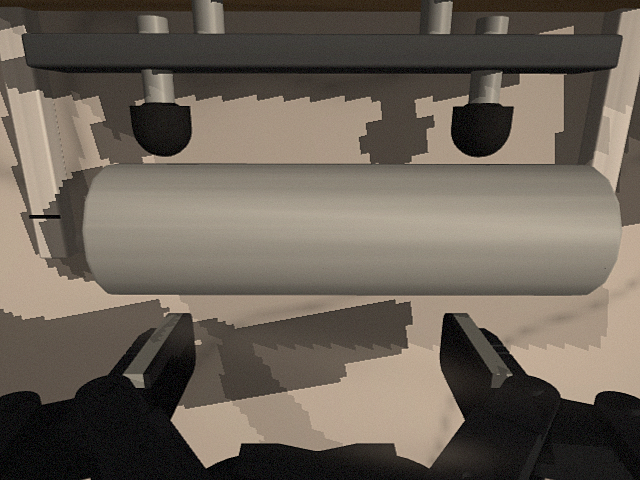

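The roller has dropped over the strip and lies square at x≈1 mm. The buffer tips at (160,155) and (481,155) are a few mm ahead, and the fingers are about 8 mm behind. I'll close up gently to contact.

```bash
python3 -m jog '[0.01,0,0,0,0,0, 0.02,0,0,0,0,0, 0.03,0,0,0,0,0, 0.04,0,0,0,0,0, 0.05,0,0,0,0,0, 0.06,0,0,0,0,0, 0.065,0,0,0,0,0, 0.065,0,0,0,0,0]' |head -4
python3 look.py w16
python3 -m jog '[0.003,0,0,0,0,0, 0.006,0,0,0,0,0, 0.009,0,0,0,0,0, 0.012,0,0,0,0,0, 0.015,0,0,0,0,0, 0.018,0,0,0,0,0, 0.02,0,0,0,0,0, 0.02,0,0,0,0,0]' |head -4
python3 look.py w17
```

```text
time: 23.82
tool_pos: [0.6045, 0.0337, 0.0213]
tool_rot: [0.0, 0.081, 0.997, -0.0]
contact_force: [0.2, -0.6, -1.4]
roller crest x at y0 1.0 skew 0.0035 y -79.2 61.4 px 43483 crest z 40.5
tool rest -33.31 0.65 1.31 Fx -0.28 time 23.825
time: 24.88
tool_pos: [0.6025, 0.0341, 0.0213]
tool_rot: [-0.0, 0.081, 0.997, -0.0]
contact_force: [-0.0, -0.2, 1.0]
roller crest x at y0 1.1 skew 0.0036 y -78.9 61.3 px 42943 crest z 40.5
tool rest -31.3 0.6 1.31 Fx -0.03 time 24.875
```

```bash
python3 -m jog '[0.002,0,0,0,0,0, 0.004,0,0,0,0,0, 0.006,0,0,0,0,0, 0.008,0,0,0,0,0, 0.01,0,0,0,0,0, 0.012,0,0,0,0,0, 0.014,0,0,0,0,0, 0.015,0,0,0,0,0]' |head -4
python3 look.py w18
```

```text
time: 25.92
tool_pos: [0.601, 0.0344, 0.0213]
tool_rot: [-0.0, 0.081, 0.997, -0.0]
contact_force: [-0.5, 0.2, 0.2]
roller crest x at y0 2.4 skew 0.0033 y -79.4 61.5 px 42640 crest z 40.5
tool rest -29.8 0.6 1.3 Fx 0.52 time 25.925
```

```bash
python3 -m jog '[0.002,0,0,0,0,0, 0.004,0,0,0,0,0, 0.006,0,0,0,0,0, 0.008,0,0,0,0,0, 0.01,0,0,0,0,0, 0.012,0,0,0,0,0, 0.014,0,0,0,0,0, 0.015,0,0,0,0,0]' |head -4
python3 look.py w19
```

```text
time: 26.98
tool_pos: [0.6, 0.0345, 0.0216]
tool_rot: [0.001, 0.081, 0.997, -0.0]
contact_force: [1.6, -0.1, -0.2]
roller crest x at y0 3.2 skew 0.0029 y -79.2 61.4 px 42215 crest z 40.5
tool rest -28.81 0.62 1.61 Fx -1.6 time 26.975
```

```bash
python3 -m jog '[0.002,0,0,0,0,0, 0.004,0,0,0,0,0, 0.006,0,0,0,0,0, 0.008,0,0,0,0,0, 0.01,0,0,0,0,0, 0.012,0,0,0,0,0, 0.012,0,0,0,0,0]' |head -4
python3 look.py w20
```

```text
time: 27.9
tool_pos: [0.5993, 0.0346, 0.0218]
tool_rot: [0.001, 0.081, 0.997, -0.0]
contact_force: [5.4, -1.5, 0.9]
roller crest x at y0 3.9 skew 0.0028 y -79.1 61.5 px 41793 crest z 40.5
tool rest -28.02 0.59 1.81 Fx -5.56 time 27.9
```

```bash
for i in 1 2 3 4; do python3 -m jog '[0,0,0,0,0,0]' | sed -n '1p;4p'; done
```

```text
time: 28.08
contact_force: [6.0, -1.0, 1.0]
time: 28.2
contact_force: [5.7, -0.9, 1.6]
time: 28.32
contact_force: [5.5, -0.5, 1.2]
time: 28.45
contact_force: [5.5, -0.7, 0.2]
```

A steady 5.7 N or so. I hold it for another 1.5 s, then ease off slowly.

```bash
python3 -m jog '[0,0,0,0,0,0, 0,0,0,0,0,0, 0,0,0,0,0,0, 0,0,0,0,0,0, 0,0,0,0,0,0, 0,0,0,0,0,0, 0,0,0,0,0,0, 0,0,0,0,0,0]' | sed -n '1p;4p'
python3 -m jog '[0,0,0,0,0,0, 0,0,0,0,0,0, 0,0,0,0,0,0, 0,0,0,0,0,0]' | sed -n '1p;4p'
python3 -m jog '[-0.002,0,0,0,0,0, -0.004,0,0,0,0,0, -0.006,0,0,0,0,0, -0.008,0,0,0,0,0, -0.01,0,0,0,0,0, -0.012,0,0,0,0,0, -0.014,0,0,0,0,0, -0.016,0,0,0,0,0]' | sed -n '1p;4p'
python3 -m jog '[-0.002,0,0,0,0,0, -0.004,0,0,0,0,0, -0.006,0,0,0,0,0, -0.008,0,0,0,0,0, -0.01,0,0,0,0,0, -0.012,0,0,0,0,0, -0.014,0,0,0,0,0, -0.016,0,0,0,0,0]' | sed -n '1p;4p'
python3 -m jog '[-0.003,0,0,0,0,0, -0.006,0,0,0,0,0, -0.01,0,0,0,0,0, -0.014,0,0,0,0,0, -0.018,0,0,0,0,0, -0.022,0,0,0,0,0, -0.026,0,0,0,0,0, -0.03,0,0,0,0,0]' | sed -n '1p;4p'
python3 look.py w21
```

```text
time: 29.45
contact_force: [5.4, -2.0, 0.2]
time: 29.95
contact_force: [5.6, -1.0, 0.4]
time: 30.95
contact_force: [3.0, -0.6, 2.0]
time: 31.95
contact_force: [0.3, 0.3, -0.4]
time: 32.95
contact_force: [0.9, -0.1, -0.3]
roller crest x at y0 2.9 skew 0.0027 y -79.1 61.5 px 43932 crest z 40.5
tool rest -33.34 0.62 1.31 Fx -0.95 time 32.95
```

```bash
python3 -m jog '[-0.02,0,0,0,0,0, -0.06,0,0,0,0,0, -0.12,0,0,0,0,0, -0.2,0,0,0,0,0, -0.25,0,0,0,0,0, -0.25,0,0,0,0,0]' | sed -n '1p;2p;4p'
python3 -m jog '[0,0,-0.2,0,0,0, 0,0,-0.5,0,0,0, 0,0,-0.8,0,0,0, 0,0,-1,0,0,0, 0,0,-1,0,0,0, 0,0,-1,0,0,0]' | sed -n '1p;2p;4p'
python3 look.py w22
```

```text
time: 33.75
tool_pos: [0.6296, 0.0296, 0.0213]
contact_force: [-0.5, -0.1, -0.1]
time: 34.5
tool_pos: [0.6284, 0.0298, 0.1203]
contact_force: [-0.5, 0.2, 0.0]
roller crest x at y0 1.8 skew 0.0029 y -78.5 61.6 px 15288 crest z 40.7
tool rest -57.57 0.74 100.3 Fx 0.51 time 34.5
```

View pics/w22.png

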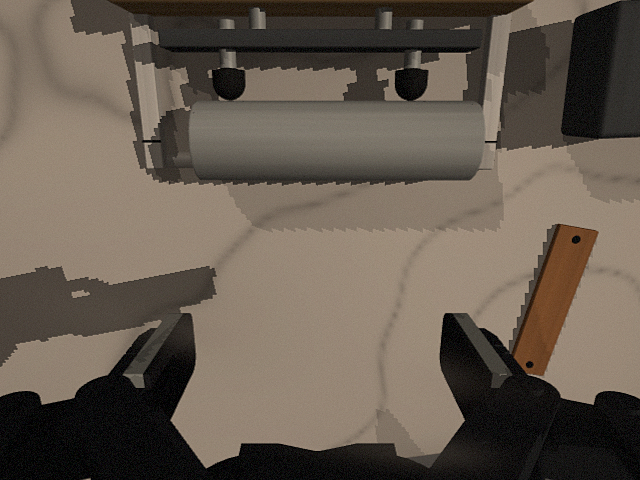

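The picture shows the roller lying square between strip and buffers, spanning (190..485, 100..180) and about 8 mm off the middle, which is within 16. The bystanders are untouched and the fingers are clear. I'm handing in.

```bash
python3 -c "
from plant import manip
print(manip.job_done())"
```

```text
the job is handed in; nothing more can be done
None
```

I handed the job in at about 35 s of the 72 s limit: the roller lies home and square between strip and stop, about 8 mm off the middle, after a steady press of about 5.6 N for about 2 s; no verdict came back, and I could not read the stop force as it dropped over the strip.

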